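# Index the chuck stage to its next hole

## Task

Index the chuck stage one step: pull its black plunger knob up until the pin is out of the home hole, swing the stage anticlockwise (seen from above) to the very next hole, and let the spring lock the pin there, fully down. Feel for the hole gently, without forcing the pin sideways or swinging past it, then let go, and leave the things lying about undisturbed.

Things in the scene. Friction and masses are not known exactly. Their poses are not given: they have to be found in the camera images.
- base: Fixed grey round base of the stage, 300 mm across, 22 mm high. Origin: centre of its underside, on the stage's vertical turning axis; z up, x points from the axis to the home hole, where the plunger starts. On it lies a level steel track 30 mm wide with index holes, at 125 mm radius under the plunger, its top 35 mm above the bench.
- home_plate: The part of the steel track round the home hole; same origin and axes as the base. Holes are round, 10 mm, 13 mm deep. The next hole is on an adjustable arc shoe, clamped elsewhere every time and not measured: 0.66 to 0.96 rad (38 to 55 deg) anticlockwise of home. One more hole, not wanted, lies 0.454 rad beyond it. Between the holes the track is level, without steps.
- stage (a joint): Angle of the stage about the base's z, rad: 0 at the home hole, growing anticlockwise from above; its stops are at -0.2 and 1.5. Dry friction (0.12 N m) holds it where left: about 1 N to push at the knob, 3 to 4 N with the pin rubbing on the track.
- stage_top (a point): Top centre of the flanged aluminium part in the three-jaw chuck on the stage, 108 mm above the bench; part and jaws stay within 55 mm of the axis. The stage below is a steel disc 170 mm across, top 48 mm above the bench; a dark arm 26 mm wide runs from it to the plunger's barrel (28 mm across, top 62 mm above the bench) at 125 mm radius.
- plunger (a joint): How far the plunger (knob and pin) is pulled up, m: 0 fully down, locked in a hole; 0.007 to 0.008 with the pin's tip resting on the track; 0.014 at its upper stop. A spring always pushes it down, 3 N at 0 and 6 N at 0.014: let go over a hole it snaps home by itself.
- knob (a point): Centre of the knob: an upright black cylinder 30 mm across, 26 mm high (13 mm above and below this point), over the barrel at the arm's end, 125 mm from the turning axis; plunger down, this point is 89 mm above the bench and the knob's underside 12 mm above the barrel. Moves with plunger and stage; nothing else at its height within 60 mm.
- pin: Steel locking pin, 8 mm across with a rounded end, on the knob's axis. Origin: the tip, 62 mm below the knob's centre; z up. It stands 8 mm into the hole when the plunger is down, with about 1 mm play each side. A side or end load of more than 20 N on it bruises it.
- turned_part: Loose finished aluminium part standing on the bench: flange 52 mm across, 12 mm high, with a stub 32 mm across, 45 mm high in all. Origin at the centre of its underside. A bystander.
- deburr_driver: Loose screwdriver-like deburring tool lying on the bench. Origin under its middle. A bystander.
- parts_tray: Loose blue open tray 120 x 90 x 45 mm. Origin at the centre of its underside. A bystander.
- oil_can: Loose white plastic bottle 52 mm across, 110 mm high, with a black cap. Origin at the centre of its underside. A bystander.

How it is judged (in metres and radians):
On the way, in this order (a step that is already met when the one before it is completed fails the run):
1. the plunger is pulled up out of the home hole (value of joint plunger above 0.006 m and value of joint stage below 0.12 rad), for 0.05 s.
2. the stage is swung off the home hole with the pin out (value of joint stage above 0.2 rad and value of joint plunger above 0.005 m), for 0.1 s.
At the end, for the whole second after the job is handed in: The pin is down in the next hole (plunger within 2 mm of fully down, stage turned between 0.63 and 1.0 rad from home) and the stage is at rest and released (value of joint plunger below 0.002 m and value of joint stage between 0.63 and 1 rad and velocity of joint stage between -0.03 and 0.03 rad/s and linear speed of pin below 0.005 m/s); the robot touches nothing.
It fails at once if the pin is loaded with more than 20 N (forced against the hole or the land) (contact force between pin and anything else above 20 N).
It fails at once if the stage is swung past the next hole (beyond 1.06 rad) (value of joint stage above 1.06 rad).
It fails at once if a bystander (turned part, deburring tool, tray or bottle) is moved 20 mm (distance of any of turned_part, deburr_driver, parts_tray, oil_can from where it was at the start of the episode above 0.02 m).
It also fails if it takes over 45 s, if anything falls off the work surface, if the arm or the gripper's body presses on something with over 40 N, if the wrist force passes 120 N, or if a joint passes its speed limit or range.

## Robot

A 7-joint arm with a two-finger parallel gripper is mounted at the origin on the work surface. World frame = base frame: x ahead of the robot, y to its left, z up, the work surface at z = 0. Lengths are in m, angles in degrees, forces in N, time in s.
With the tool pointing down it reaches from about 0.4 to 0.925 m from the base axis. Payload 5.6 kg.
Tool frame: the origin (TCP) lies midway between the tips of the shut fingers; the grasp point (between the pads) lies manip.grasp_offset behind it (manip.grasp_offset is the distance from the TCP to the grasp point, in m); y points along the fingers, z is the direction in which the jaws open and shut, and the axes are right-handed (so a half turn about y gives the same grasp; the last joint's range is limited). The gripper opens to 85 mm and grips with 20 to 120 N. Pads are 22 mm wide; open, the fingers measure 114 mm over their backs; the gripper's body (76 mm by 85 mm) begins 54 mm behind the grasp point. The pads swing forward as they close: fully open they stand 13 mm farther back than shut.
Start: joints at [71.963, 26.786, -0.665, 91.828, 0.344, 61.387, -3.226], TCP at [0.174, -0.626, 0.231] pointing down, gripper open.
Joint ranges: [-144.91, 144.91], [-17.63, 115.5], [-89.93, 88.59], [15.96, 139.68], [-74.01, 254.01], [8.47, 105.57], [-167.45, 167.45]. Speed limits (degrees/s): [147.25, 147.25, 180, 180, 180, 180, 180].

## Interface

Orientations are given as [roll, pitch, yaw] about the fixed x, y, z axes, in that order (R = Rz(yaw) Ry(pitch) Rx(roll)).
In Python, from plant import manip gives the robot as it stands.
- The arm moves only by the shell command python3 -m jog 'ROWS' [FORCE]. ROWS is JSON, a list that holds one entry, the list of rows, each a list of 7 numbers: the shift along the tool's x, y, z in units of 25 mm (1.0 is 25 mm), then the turn, a rotation vector about the tool's x, y, z in units of 8 degrees (1.0 is 8 degrees), then the opening, from 0 (shut) to 1 (fully open). A call has exactly 8 rows; each row is the pose to reach, as a shift and turn from the pose commanded when the call began, along the tool's axes at that moment; what a row does not reach only later rows make up. A row lasts 1/10 s, in which the tool goes at most 50 mm and 8.59 degrees, less where a joint would pass 70% of its speed; a pose out of reach is approached as far as the arm can. A call with a gripper value outside its range is refused whole. The fingers move at their own pace and stop on an object; FORCE is the grip in N (left out, the last holds). Time passes only in rows, so rows that repeat a pose let the fingers close, or fill a call up. It gives the time, the measured TCP pose, the force and the opening at its end, in the units of the state.
- manip.observe(): the state, without advancing time (a new reading comes with each control period).
- manip.grab_frame(name): name is "scene" or "top" or "wrist"; returns a dict with "frame" (400x640x3 uint8, red, green, blue), "intrinsics" (3x3 intrinsics, pixels), "view" (4x4, takes a point from world to camera coordinates). Camera axes: x right, y up, looking along -z (the intrinsics and any distortion apply to the point x, -y, -z); pixel columns grow to the right and rows downward; lengths in m; the calibration is good to about 2 mm. A picture is of the moment at which its call begins. There is no depth.
- manip.job_done(): hands the job in, once; it reports no verdict.
Trained networks look in a picture, given as the dict that the camera call returned (one of the last four; its "shot" number tells which), for a name from the list of things; names that differ only in an ending like _2 or _b are one class to them, and where a whole thing is asked for, a point or a joint stands for the part that bears it (a point fixed in the world has none). Each returns a list of dicts, best first, with "score" (0 to 1); they miss things now and then, are a little off and sometimes report something else, mostly with a low value. They report only what shows in the picture. A call takes as long as a camera call.
- manip.find_in(thing, picture): "pixel" ([column, row] in pixels, amid what is visible of it).
- manip.landmark_of(thing, picture): "pixel" ([column, row] in pixels: a listed point, or the origin of a listed thing).
The state is a dict: "clock": time; "joint_pos": joint angles; "joint_velocities": joint speeds; "tau": joint torques, N m; "tcp_pos": TCP position; "orientation": TCP orientation; "contact_force": force on the tool from outside, world axes, zero at the start; "moment": the same for the moment, N m; "gripper_width": opening from 0.0 (shut) to 1.0 (fully open).
Only numpy, scipy, OpenCV 4.12 (cv2) and the standard library are available. Lean on these libraries where they do the work, as an engineer would, in place of code of your own. Each camera call takes 0.05 s, during which the arm holds its last target.

## Working session

There is one attempt and no reset: what is moved stays moved. The work goes in short steps, Python scripts to look and compute and a shell command to move; the robot and the scene stay as the last step left them, time stands still between calls to the robot, and variables do not carry over. Pictures are saved under pics/ and viewed, and the job is handed in when it is done.

```bash
ls; mkdir -p pics
cat > h.py <<'E'
import numpy as np,cv2
from plant import manip
def snap(n,fn=None):
    p=manip.grab_frame(n)
    if fn: cv2.imwrite('pics/'+fn,p['frame'][:,:,::-1])
    return p
def ray(p,px):
    K=np.array(p['intrinsics']);V=np.array(p['view'])
    d=np.linalg.inv(K)@np.array([px[0],px[1],1.]);d=np.array([d[0],-d[1],-d[2]])
    R=V[:3,:3];c=-R.T@V[:3,3];return c,R.T@d
def onz(p,px,z):
    c,d=ray(p,px);return c+d*(z-c[2])/d[2]
def proj(p,X):
    K=np.array(p['intrinsics']);V=np.array(p['view'])
    q=V[:3,:3]@np.array(X)+V[:3,3];q=K@np.array([q[0],-q[1],-q[2]]);return q[:2]/q[2]
E
python3 - <<'E'
from h import *
print(manip.observe(),manip.grasp_offset)
zs={'base':0,'knob':.089,'stage_top':.108,'turned_part':0,'deburr_driver':0,'parts_tray':0,'oil_can':0,'home_plate':0}
for n in ['scene','top']:
    p=snap(n,n+'0.png')
    print(n,[k for k in p])
    for t in zs:
        for r in manip.landmark_of(t,p)[:2]: print(t,r,np.round(onz(p,r['pixel'],zs[t]),4))
E
```

```text
pics
{'clock': 0.0, 'joint_pos': array([71.96445854, 26.83721001, -0.66461835, 91.88158936,  0.34415421,
       61.38789334, -3.22505002]), 'joint_velocities': array([-0.06744938,  0.14231087, -0.11634272, -0.11126725,  0.00905432,
       -0.01899559, -0.00156014]), 'tau': array([-7.02061334e-05, -5.32391882e+01,  2.13512918e-02, -2.51305747e+01,
        1.14947840e-02,  7.60601572e-03,  3.16183798e-05]), 'tcp_pos': array([ 0.17426602, -0.62560995,  0.23031981]), 'orientation': array([-9.01044433e+01, -7.67120013e-03, -1.64431103e+02]), 'contact_force': array([ 0.06646341, -0.43284611, -0.59893501]), 'moment': array([-0.03724362, -0.04002636,  0.0403429 ]), 'gripper_width': 1.0003765471780095} 0.0187
scene ['frame', 'intrinsics', 'view', 'shot']
base {'pixel': [331.7, 179.7], 'score': 0.94} [0.4782 0.0724 0.    ]
base {'pixel': [392.0, 133.0], 'score': 0.28} [0.5075 0.3294 0.    ]
knob {'pixel': [302.0, 188.5], 'score': 0.53} [ 0.4804 -0.0517  0.089 ]
stage_top {'pixel': [333.4, 152.7], 'score': 0.55} [0.4772 0.0768 0.108 ]
turned_part {'pixel': [246.0, 344.5], 'score': 0.71} [ 0.616
[... 185 characters left out ...]
ixel': [392.5, 134.1], 'score': 0.78} [0.5112 0.3265 0.    ]
top ['frame', 'intrinsics', 'view', 'shot']
base {'pixel': [286.3, 231.7], 'score': 0.65} [0.4729 0.0753 0.    ]
base {'pixel': [195.1, 217.1], 'score': 0.58} [0.5169 0.3259 0.    ]
knob {'pixel': [328.6, 226.7], 'score': 0.68} [ 0.4827 -0.0392  0.089 ]
turned_part {'pixel': [454.8, 180.7], 'score': 0.8} [ 0.6066 -0.3917  0.    ]
deburr_driver {'pixel': [464.3, 244.4], 'score': 0.62} [ 0.4309 -0.4111  0.    ]
deburr_driver {'pixel': [327.7, 229.5], 'score': 0.2} [ 0.4772 -0.0383  0.    ]
parts_tray {'pixel': [161.5, 149.7], 'score': 0.68} [0.706  0.4203 0.    ]
oil_can {'pixel': [195.7, 215.9], 'score': 0.74} [0.5202 0.3242 0.    ]
```

View pics/scene0.png

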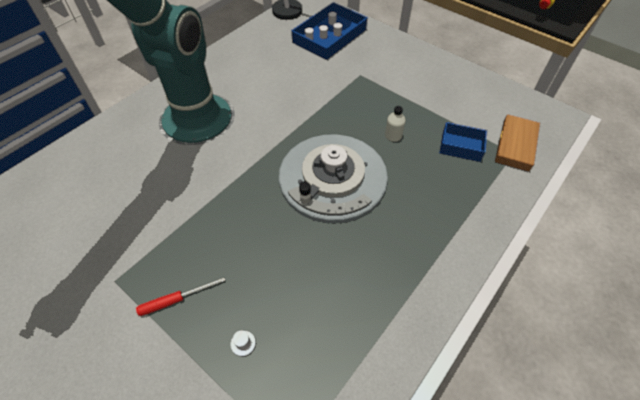

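View pics/top0.png

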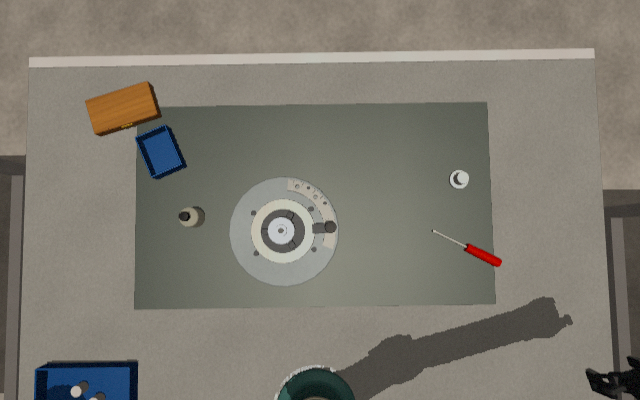

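The scene view shows the stage with its knob near (304,190). The top view shows the stage centred at about (283,231), the knob at (330,227), and the shoe with several dark spots from (296,187) to (325,204). I'll zoom in on it.

Run:
```python
from h import *
a=cv2.imread('pics/top0.png')[165:300,220:350]
cv2.imwrite('pics/z1.png',cv2.resize(a,None,fx=4.4,fy=4.4,interpolation=cv2.INTER_CUBIC))
b=cv2.imread('pics/scene0.png')[125:230,265:400]
cv2.imwrite('pics/z2.png',cv2.resize(b,None,fx=5,fy=5,interpolation=cv2.INTER_CUBIC))
p=snap('top'); q=snap('scene')
for n,p in (('top',p),('scene',q)):
    print(n,'cam',np.round(ray(p,[0,0])[0],3), np.array(p['intrinsics'])[0])
    for c in [(0.475,0.075)]:
        print(proj(p,[*c,0.022]))
    r=manip.find_in('knob',p)[:1]; print(r)
```

```text
top cam [ 0.455 -0.018  1.179] [429.17958248   0.         319.49489586]
[285.76551399 230.82265364]
[{'pixel': [329.3, 224.7], 'score': 0.62}]
scene cam [ 0.914 -0.509  0.93 ] [423.68087768   0.         323.23449292]
[331.54627775 173.60498582]
[{'pixel': [304.0, 188.9], 'score': 0.5}]
```

View pics/z1.png

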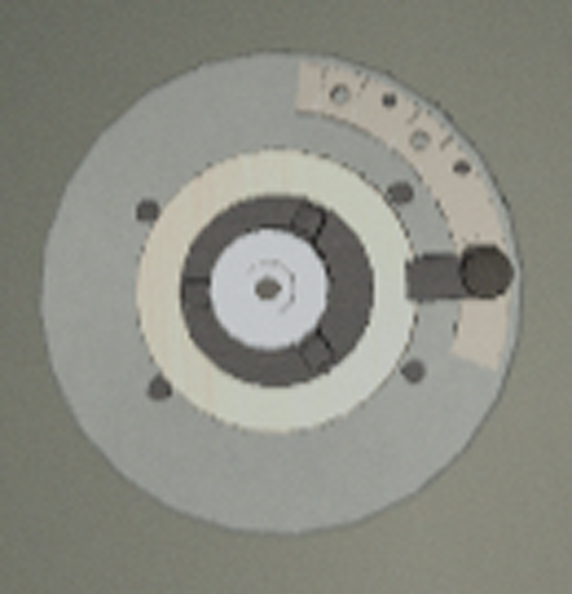

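View pics/z2.png

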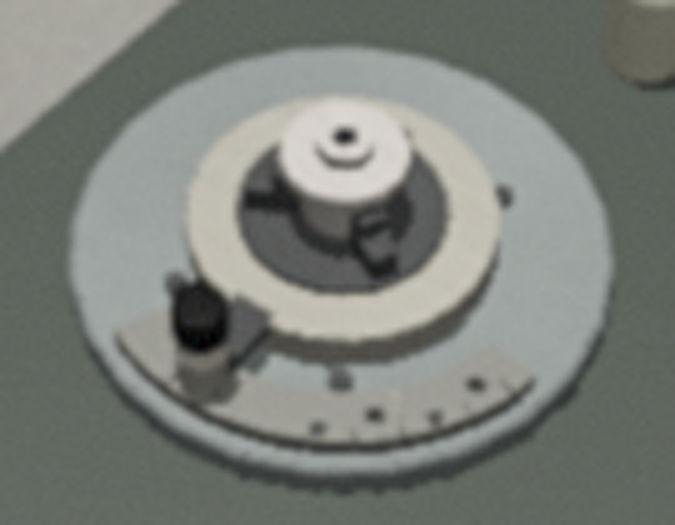

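Zoomed top view: two dark holes at (461,167) and (389,100), with grey screws between them at (419,140) and (340,95). The knob is at (486,271) and the disc spans 42–520 × 52–532. Next I'll compute positions.

Run:
```python
from h import *
p=snap('top')
q=snap('scene')
f=lambda u,v:[u/4.4+220-.4,v/4.4+165-.4]
g=lambda u,v:[u/5+265-.4,v/5+125-.4]
c=onz(p,f(281,292),.022); k=onz(p,f(486,271),.102); 
c2=onz(q,g(341,264),.022)
k2=onz(q,g(201,302),.102)
print(c,c2,k,k2,np.linalg.norm((k-c)[:2]))
h=[onz(p,f(*x),.035) for x in [(461,167),(389,100),(419,140),(340,95)]]
h2=[onz(q,g(*x),.035) for x in [(318,428),(375,414),(434,417),(476,384)]]
a=lambda x:np.arctan2(x[1]-c[1],x[0]-c[0])
print([(np.round(x[:2],4),round(a(x)-a(k),3),round(np.linalg.norm((x-c)[:2]),4)) for x in h+h2])
print(a(k),a(k2), np.linalg.norm((k2-c)[:2]))
print(manip.landmark_of('stage_top',p)[:2],manip.find_in('home_plate',p)[:2])
```

```text
[0.47471538 0.08120148 0.022     ] [0.48590357 0.06680194 0.022     ] [ 0.48354503 -0.0426284   0.102     ] [ 0.48535288 -0.04627302  0.102     ] 0.1241442767883849
[(array([ 0.5487, -0.03  ]), np.float64(0.516), np.float64(0.1336)), (array([0.5903, 0.0132]), np.float64(0.968), np.float64(0.1341)), (array([ 0.5656, -0.0047]), np.float64(0.742), np.float64(0.125)), (array([0.5938, 0.043 ]), np.float64(1.189), np.float64(0.1251)), (array([ 0.549, -0.032]), np.float64(0.509), np.float64(0.1354)), (array([ 0.5661, -0.0068]), np.float64(0.733), np.float64(0.1269)), (array([0.5905, 0.0109]), np.float64(0.954), np.float64(0.1354)), (array([0.5948, 0.0411]), np.float64(1.178), np.float64(0.1266))]
-1.4996121273013023 -1.4875411644830447 0.12791756107285684
[{'pixel': [280.6, 231.7], 'score': 0.7}] [{'pixel': [330.5, 239.2], 'score': 0.58}]
```

The dark spots at r≈134 mm must be clamp screws. The holes are the r≈125 mm spots at 0.74 and 1.19 rad, which are 0.447 apart against the stated 0.454. Next I'll plan the approach with the jaws tangential.

```bash
cat >> h.py <<'E'
from scipy.spatial.transform import Rotation as Ro
C=np.array([0.4747,0.0808])
K0=np.array([0.4840,-0.0440])
A0=np.arctan2(*(K0-C)[::-1])
def target(phi,z,r=0.125,sgn=1):
    """TCP pose with jaws tangential at stage angle phi"""
    a=A0+phi; pos=np.array([C[0]+r*np.cos(a),C[1]+r*np.sin(a),z])
    zt=sgn*np.array([-np.sin(a),np.cos(a),0]); y=np.array([0,0,-1.]); x=np.cross(y,zt)
    return pos,Ro.from_matrix(np.c_[x,y,zt])
def rel(pos,R,p0,R0):
    d=R0.inv().apply(pos-p0)/.025; w=(R0.inv()*R).as_rotvec(degrees=True)/8
    return np.round(np.r_[d,w],3)
def cur():
    s=manip.observe(); return s['tcp_pos'],Ro.from_euler('xyz',s['orientation'],degrees=True)
E
python3 - <<'E'
from h import *
p0,R0=cur();print(R0.as_matrix().round(3),A0)
for s in (1,-1): print(rel(*target(0,.16,sgn=s),p0,R0))
E
```

```text
[[-0.963 -0.     0.268]
 [-0.268  0.    -0.963]
 [ 0.    -1.    -0.   ]] -1.496414576220953
[-18.178   2.851 -19.114   0.     -9.837   0.   ]
[-18.178   2.851 -19.114  -0.     12.663   0.   ]
```

```bash
python3 -m jog '[[[-0.6,0,-0.6,0,-0.3,0,1],[-1.8,0,-1.8,0,-0.9,0,1],[-3.2,0,-3.2,0,-1.6,0,1],[-4.6,0,-4.7,0,-2.3,0,1],[-6,0,-6.2,0,-3.1,0,1],[-7.2,0,-7.6,0,-3.8,0,1],[-8.4,0,-8.8,0,-4.5,0,1],[-9,0,-9.5,0,-4.9,0,1]]]'
python3 - <<'E'
from h import *
p0,R0=cur();print(rel(*target(0,.16),p0,R0))
E
```

```text
clock: 2.1
tcp_pos: [0.3292, -0.3338, 0.2317]
orientation: [-90.0, 0.0, -124.8]
contact_force: [0.2, -0.4, 0.3]
gripper_width: 1.001
[-1.3056e+01  2.8720e+00 -1.5410e+00 -6.0000e-03 -4.8840e+00 -1.0000e-03]
```

```bash
python3 -m jog '[[[-0.8,0,-0.1,0,-0.3,0,1],[-2.4,0.2,-0.3,0,-0.9,0,1],[-4.3,0.5,-0.5,0,-1.6,0,1],[-6.2,1,-0.7,0,-2.3,0,1],[-8.2,1.5,-1,0,-3.1,0,1],[-10.2,2,-1.2,0,-3.8,0,1],[-12,2.5,-1.4,0,-4.5,0,1],[-13.06,2.87,-1.54,0,-4.88,0,1]]]'
python3 - <<'E'
from h import *
p=snap('wrist','w1.png');q=snap('scene','s1.png')
print(rel(*target(0,.16),*cur()))
print(manip.observe()['joint_pos'].round(1))
for n in (p,q):
    for r in manip.landmark_of('knob',n)[:2]: print(r,onz(n,r['pixel'],.089))
E
```

```text
clock: 2.9
tcp_pos: [0.4861, -0.0453, 0.1589]
orientation: [-89.9, 0.1, -85.9]
contact_force: [0.4, -0.5, 0.2]
gripper_width: 1.0
[-0.034 -0.065 -0.059  0.004 -0.016 -0.02 ]
[ 28.9  20.6 -32.4 116.2  14.7  47.2  -7.8]
{'pixel': [318.2, 211.0], 'score': 0.85} [ 0.48515308 -0.04427102  0.089     ]
{'pixel': [245.1, 343.0], 'score': 0.62} [ 0.64142076 -0.407689    0.089     ]
{'pixel': [305.0, 190.5], 'score': 0.5} [ 0.49011739 -0.05162707  0.089     ]
```

View pics/w1.png

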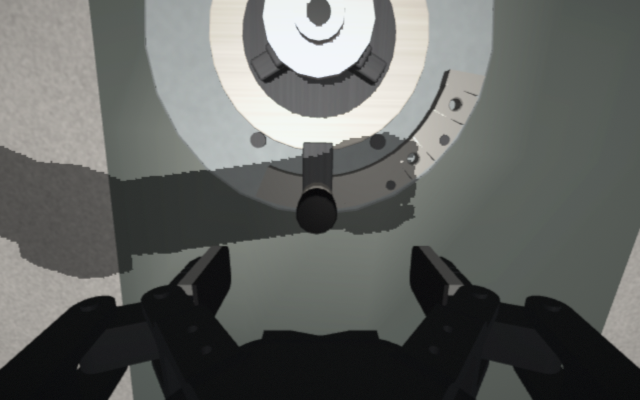

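View pics/s1.png

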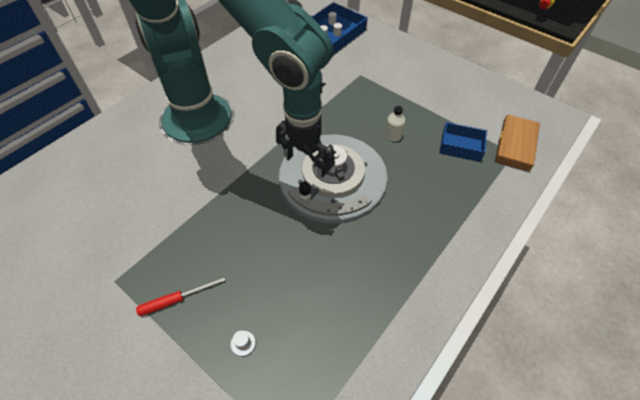

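The wrist view shows the knob centred between the jaws at (316,211). The holes are at (412,158) and (455,104), and the screws at (390,185) and (444,140).

Run:
```python
from h import *
p=snap('wrist')
r=manip.landmark_of('knob',p)[0];print(r)
k=onz(p,r['pixel'],.089);k2=onz(p,[317,209],.102)
print(k,k2)
h=[onz(p,x,.035) for x in [(412,158),(455,104)]];s=[onz(p,x,.035) for x in [(390,185),(444,140)]]
print(h,s)
from scipy.optimize import least_squares
kk=(k+k2)/2
# centre: knob & 2 holes at radius .125
pts=np.array([kk[:2],h[0][:2],h[1][:2]])
o=least_squares(lambda c:np.linalg.norm(pts-c,axis=1)-.125,C);print(o.x,o.fun)
an=np.arctan2(*(pts-o.x).T[::-1]);print(an-an[0],an)
print(onz(p,manip.landmark_of('stage_top',p)[0]['pixel'],.108))
```

```text
{'pixel': [318.3, 205.6], 'score': 0.92}
[ 0.4831885  -0.04354657  0.089     ] [ 0.48229469 -0.04238681  0.102     ]
[array([ 0.56377742, -0.00966726,  0.035     ]), array([0.59350706, 0.03787157, 0.035     ])] [array([ 0.54740208, -0.03515897,  0.035     ]), array([0.58934572, 0.00766166, 0.035     ])]
[0.47701507 0.08149717] [-0.00040447  0.00085174 -0.00060716]
[0.         0.71468516 1.16649182] [-1.52481922 -0.81013405 -0.35832739]
[0.47741898 0.08105321 0.108     ]
```

```bash
sed -i 's/^C=.*/C=np.array([0.4765,0.0812])/;s/^K0=.*/K0=np.array([0.4835,-0.0437])/' h.py
python3 - <<'E'
from h import *
print(rel(*target(0,.070),*cur()),A0)
E
```

```text
[-0.259  3.586 -0.012  0.     0.05   0.007] -1.5148100599702663
```

Run:
```python
from h import *
print(cur()[0],target(0,.07)[0],np.linalg.norm(K0-C), cur()[1].as_matrix().round(3))
s=manip.observe();print(s['clock'],s['contact_force'],s['joint_velocities'])
```

```text
[ 0.48420381 -0.04997024  0.1596603 ] [ 0.48349463 -0.04360415  0.07      ] 0.12509600313359334 [[ 0.063  0.     0.998]
 [-0.998 -0.001  0.063]
 [ 0.001 -1.    -0.   ]]
3.25 [-1.03177649 -0.03014554  0.66734118] [ 0.23671876 -0.3993339  -0.31575723  0.04678507 -0.00307763 -0.15272046
  0.04800377]
```

```bash
python3 -m jog '[[[-0.1,0.3,0,0,0.05,0,1],[-0.2,0.9,0,0,0.05,0,1],[-0.26,1.6,0,0,0.05,0,1],[-0.26,2.3,0,0,0.05,0,1],[-0.26,2.9,0,0,0.05,0,1],[-0.26,3.4,0,0,0.05,0,1],[-0.26,3.58,0,0,0.05,0,1],[-0.26,3.58,0,0,0.05,0,1]]]' 25
python3 - <<'E'
from h import *
p=snap('wrist','w2.png')
print(rel(*target(0,.07),*cur()),cur()[0],manip.observe()['contact_force'])
r=manip.landmark_of('knob',p)[0];print(r,onz(p,r['pixel'],.089))
E
```

```text
clock: 4.05
tcp_pos: [0.4835, -0.0418, 0.0695]
orientation: [-90.1, 0.0, -86.6]
contact_force: [-1.0, -0.1, 0.1]
gripper_width: 0.998
[ 0.075  0.004 -0.026 -0.001  0.023  0.   ] [ 0.48403952 -0.04169398  0.07009893] [-0.02568344  0.17062186 -0.96224501]
{'pixel': [319.8, 274.7], 'score': 0.91} [ 0.48399678 -0.04385198  0.089     ]
```

View pics/w2.png

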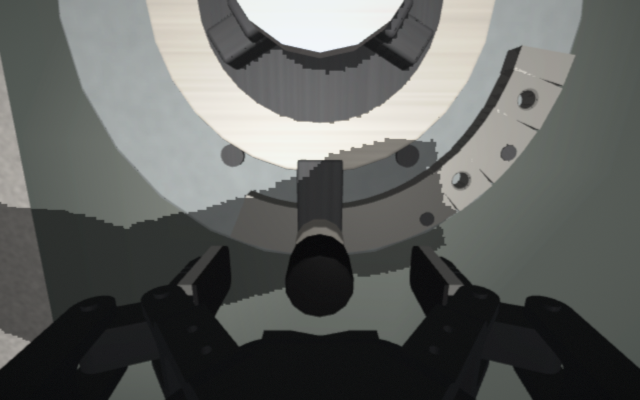

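The wrist view shows the knob at (320,275) between the jaws and the holes at (461,180) and (528,98). I'll shift 2 mm and close gently.

```bash
python3 - <<'E'
from h import *
p=snap('wrist')
print(rel(*target(0,.07),*cur()))
h=[onz(p,x,.035)[:2] for x in [(461,180),(528,98)]];print(h)
for c in (C,):
  a=[np.arctan2(*(x-c)[::-1])-A0 for x in h];print(a,[np.linalg.norm(x-c) for x in h])
E
python3 -m jog '[[[0.075,0,0,0,0,0,0.7],[0.075,0,0,0,0,0,0.5],[0.075,0,0,0,0,0,0.42],[0.075,0,0,0,0,0,0.38],[0.075,0,0,0,0,0,0.34],[0.075,0,0,0,0,0,0.3],[0.075,0,0,0,0,0,0.26],[0.075,0,0,0,0,0,0.26]]]' 20
python3 -c "
from h import *
print(cur()[0],manip.observe())"
```

```text
[ 0.075  0.025 -0.043 -0.009  0.024  0.002]
[array([ 0.56762057, -0.00583884]), array([0.59678626, 0.04270904])]
[np.float64(0.752318450496253), np.float64(1.2051119611087864)] [np.float64(0.12601078340264113), np.float64(0.12629464515822522)]
clock: 5.0
tcp_pos: [0.4841, -0.0435, 0.0702]
orientation: [-90.0, -0.0, -86.6]
contact_force: [-1.7, -0.7, 3.8]
gripper_width: 0.344
[ 0.48406332 -0.04353967  0.0701512 ] {'clock': 5.0, 'joint_pos': array([ 24.11846189,  28.62987091, -27.67897054, 119.49902123,
        21.87680965,  36.72959888, -15.03088875]), 'joint_velocities': array([-0.0730816 , -0.0106056 ,  0.03875792, -0.05287352, -0.13458948,
       -0.0195442 , -0.04506574]), 'tau': array([-2.78282147e-01, -4.10871828e+01, -5.38788199e+00, -1.56518430e+01,
       -5.90013759e-02, -3.44395135e-01, -3.95414396e-02]), 'tcp_pos': array([ 0.48406332, -0.04353967,  0.0701512 ]), 'orientation': array([-9.00005625e+01, -1.54839036e-02, -8.65888699e+01]), 'contact_force': array([-1.70809293, -0.68028038,  3.82929373]), 'moment': array([-0.14330396,  0.21604194,  0.01152021]), 'gripper_width': 0.3436697348544118}
```

```bash
python3 -m jog '[[[0,0,0,0,0,0,0.25],[0,-0.06,0,0,0,0,0.25],[0,-0.14,0,0,0,0,0.25],[0,-0.22,0,0,0,0,0.25],[0,-0.3,0,0,0,0,0.25],[0,-0.38,0,0,0,0,0.25],[0,-0.44,0,0,0,0,0.25],[0,-0.44,0,0,0,0,0.25]]]' 30
python3 - <<'E'
from h import *
p=snap('wrist','w3.png');q=snap('scene','s3.png')
s=manip.observe();print(s['tcp_pos'],s['contact_force'],s['gripper_width'])
a=q['frame'][150:230,265:370]
cv2.imwrite('pics/s3z.png',cv2.resize(a,None,fx=6,fy=6,interpolation=cv2.INTER_CUBIC)[:,:,::-1])
E
```

```text
clock: 5.8
tcp_pos: [0.4838, -0.0435, 0.0811]
orientation: [-90.0, -0.0, -86.6]
contact_force: [1.1, -0.9, -6.4]
gripper_width: 0.341
[ 0.48380651 -0.04348309  0.08093666] [ 1.31044802 -0.84222891 -7.14200453] 0.3370976621274852
```

View pics/w3.png

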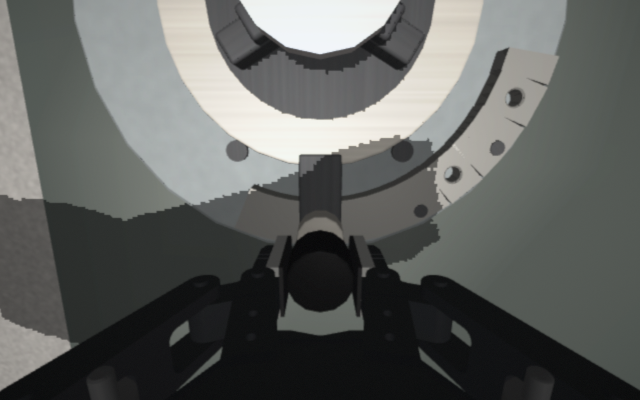

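View pics/s3z.png

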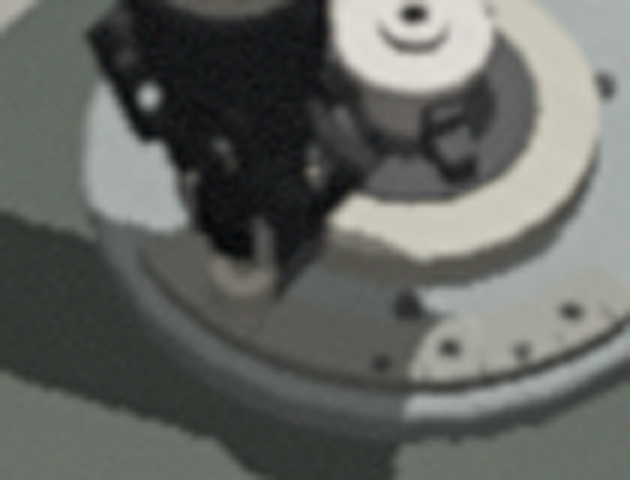

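Wrist view: the jaws grip the knob symmetrically at (320,275). Force is about −6 to −7 N with the TCP up 11 mm, so the pin is out. Now I'll compute the arc rows.

```bash
cat >> h.py <<'E'
def arc(phis,dz=0,c=None):
    c=C if c is None else c
    p,R=cur()
    for f in phis:
        T=Ro.from_euler('z',f); d=T.apply(np.r_[p[:2]-c,0]); q=np.r_[c+d[:2],p[2]+dz]
        print(round(f,3),rel(q,T*R,p,R))
def st():
    s=manip.observe();p=s['tcp_pos'];a=np.arctan2(p[1]-C[1],p[0]-C[0])
    t=np.array([-np.sin(a),np.cos(a),0]);r=np.array([np.cos(a),np.sin(a),0]);F=s['contact_force']
    print('t',s['clock'],'phi %.4f r %.4f z %.4f'%(a-A0,np.linalg.norm(p[:2]-C),p[2]),'Ft %.2f Fr %.2f Fz %.2f'%(F@t,F@r,F[2]),'w %.3f'%s['gripper_width'],'yaw %.1f'%s['orientation'][2])
E
python3 -c "
from h import *
st();arc([.02,.06,.11,.16,.21,.25,.28,.3])"
```

```text
t 5.9 phi 0.0025 r 0.1249 z 0.0809 Ft 1.26 Fr 0.92 Fz -7.14 w 0.337 yaw -86.6
0.02 [-0.001 -0.     0.1    0.    -0.143 -0.   ]
0.06 [-0.009 -0.     0.3    0.    -0.43  -0.   ]
0.11 [-0.03  -0.     0.548  0.    -0.788 -0.   ]
0.16 [-0.063 -0.     0.796  0.    -1.146 -0.   ]
0.21 [-1.090e-01 -0.000e+00  1.042e+00  0.000e+00 -1.504e+00 -1.000e-03]
0.25 [-1.540e-01 -1.000e-03  1.236e+00  0.000e+00 -1.790e+00 -1.000e-03]
0.28 [-1.930e-01 -1.000e-03  1.381e+00  0.000e+00 -2.005e+00 -1.000e-03]
0.3 [-2.220e-01 -1.000e-03  1.477e+00  0.000e+00 -2.149e+00 -1.000e-03]
```

```bash
python3 -m jog '[[[0,0,0.1,0,-0.14,0,0.25],[-0.01,0,0.3,0,-0.43,0,0.25],[-0.03,0,0.55,0,-0.79,0,0.25],[-0.06,0,0.8,0,-1.15,0,0.25],[-0.11,0,1.04,0,-1.5,0,0.25],[-0.15,0,1.24,0,-1.79,0,0.25],[-0.19,0,1.38,0,-2,0,0.25],[-0.22,0,1.48,0,-2.15,0,0.25]]]'
python3 -c "
from h import *
st();p=snap('wrist','w4.png');st()
arc([.02,.06,.11,.15,.19,.22,.24,.25])"
```

```text
clock: 6.7
tcp_pos: [0.5204, -0.0356, 0.0807]
orientation: [-90.1, 0.0, -69.3]
contact_force: [-1.3, 0.7, -6.9]
gripper_width: 0.341
t 6.7 phi 0.3033 r 0.1248 z 0.0807 Ft -0.98 Fr -1.08 Fz -6.94 w 0.341 yaw -69.3
t 6.75 phi 0.3066 r 0.1248 z 0.0808 Ft -0.09 Fr -0.25 Fz -6.17 w 0.340 yaw -69.3
0.02 [-0.001 -0.     0.1   -0.    -0.143 -0.   ]
0.06 [-0.009 -0.     0.299 -0.    -0.43  -0.   ]
0.11 [-0.03  -0.     0.548 -0.    -0.788 -0.   ]
0.15 [-0.056 -0.     0.746 -0.    -1.074 -0.   ]
0.19 [-9.000e-02 -0.000e+00  9.430e-01 -1.000e-03 -1.361e+00 -1.000e-03]
0.22 [-1.210e-01 -0.000e+00  1.090e+00 -1.000e-03 -1.576e+00 -1.000e-03]
0.24 [-1.440e-01 -0.000e+00  1.187e+00 -1.000e-03 -1.719e+00 -1.000e-03]
0.25 [-1.560e-01 -0.000e+00  1.235e+00 -1.000e-03 -1.790e+00 -1.000e-03]
```

View pics/w4.png

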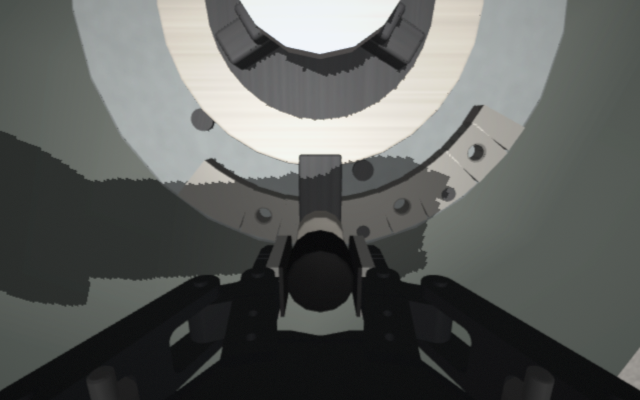

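The stage follows the jaws with almost no force. The home hole is now visible at (264,214) and the next hole at (402,206), so I can measure the angle between them directly.

Run:
```python
from h import *
import cv2
p=snap('wrist');st()
a=p['frame'][130:250,230:520]
cv2.imwrite('pics/w5z.png',cv2.resize(a,None,fx=2.7,fy=2.7,interpolation=cv2.INTER_CUBIC)[:,:,::-1])
g=lambda x:onz(p,x,.035)[:2]
H=[g(x) for x in [(264,214),(402,205.5),(476,152)]]
from scipy.optimize import least_squares
o=least_squares(lambda c:np.linalg.norm(np.array(H)-c,axis=1)-.125,C);print(o.x,o.fun)
for c in (C,o.x):
    an=np.array([np.arctan2(*(x-c)[::-1]) for x in H]);t=cur()[0][:2];print(an-an[0],'tool',np.arctan2(*(t-c)[::-1])-an[0],[np.linalg.norm(x-c) for x in H])
```

```text
t 6.8 phi 0.3060 r 0.1249 z 0.0808 Ft -0.12 Fr 0.25 Fz -6.53 w 0.341 yaw -69.3
[0.47699623 0.08201283] [-0.00013043  0.00027907 -0.00020266]
[0.         0.74180909 1.19005276] tool 0.2970944590037794 [np.float64(0.12408943748645926), np.float64(0.1250715383908354), np.float64(0.1250131101054619)]
[0.         0.73877182 1.18701447] tool 0.2954881791528863 [np.float64(0.12486956774689008), np.float64(0.1252790737643974), np.float64(0.12479733538541501)]
```

View pics/w5z.png

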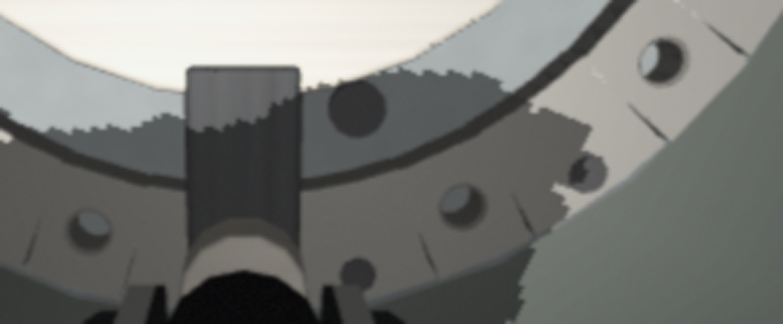

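```bash
python3 -c "
from h import *
st();arc([.03,.09,.15,.21,.27,.32,.36,.38])"
```

```text
t 6.8 phi 0.3060 r 0.1249 z 0.0808 Ft -0.12 Fr 0.25 Fz -6.53 w 0.341 yaw -69.3
0.03 [-0.002 -0.     0.15  -0.    -0.215 -0.   ]
0.09 [-0.021 -0.     0.449 -0.    -0.645 -0.   ]
0.15 [-0.057 -0.     0.746 -0.    -1.074 -0.   ]
0.21 [-0.111 -0.     1.041 -0.    -1.504 -0.   ]
0.27 [-1.830e-01 -0.000e+00  1.332e+00 -1.000e-03 -1.934e+00 -0.000e+00]
0.32 [-2.560e-01 -0.000e+00  1.571e+00 -1.000e-03 -2.292e+00 -0.000e+00]
0.36 [-3.230e-01 -0.000e+00  1.759e+00 -1.000e-03 -2.578e+00 -0.000e+00]
0.38 [-3.590e-01 -0.000e+00  1.852e+00 -1.000e-03 -2.722e+00 -0.000e+00]
```

```bash
python3 -m jog '[[[0,0,0.15,0,-0.21,0,0.25],[-0.02,0,0.45,0,-0.64,0,0.25],[-0.06,0,0.75,0,-1.07,0,0.25],[-0.11,0,1.04,0,-1.5,0,0.25],[-0.18,0,1.33,0,-1.93,0,0.25],[-0.26,0,1.57,0,-2.29,0,0.25],[-0.32,0,1.76,0,-2.58,0,0.25],[-0.36,0,1.85,0,-2.72,0,0.25]]]'
python3 -c "
from h import *
st();p=snap('wrist','w6.png');st()"
```

```text
clock: 7.6
tcp_pos: [0.5606, -0.0109, 0.0808]
orientation: [-90.0, 0.0, -47.5]
contact_force: [-1.6, -0.2, -6.4]
gripper_width: 0.34
t 7.6 phi 0.6845 r 0.1247 z 0.0808 Ft -1.34 Fr -0.94 Fz -6.39 w 0.340 yaw -47.5
t 7.65 phi 0.6868 r 0.1247 z 0.0808 Ft 0.70 Fr -0.85 Fz -6.91 w 0.343 yaw -47.5
```

View pics/w6.png

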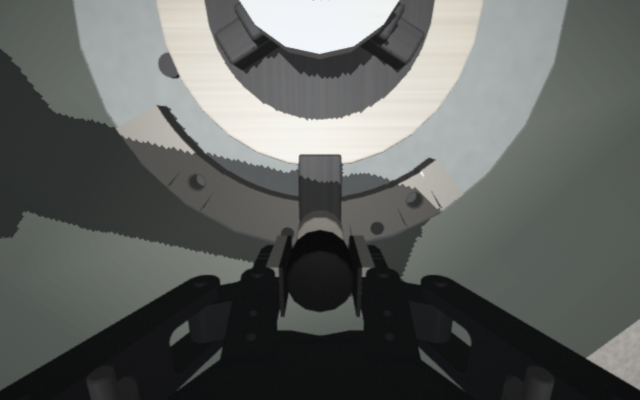

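The wrist view shows the next hole hidden under the barrel, the home hole at (197,182) and the third hole at (414,198). The stage is at about 0.685 rad. I'll lower gently onto the track.

```bash
python3 -m jog '[[[0,0.02,0,0,0,0,0.25],[0,0.04,0,0,0,0,0.25],[0,0.06,0,0,0,0,0.25],[0,0.08,0,0,0,0,0.25],[0,0.1,0,0,0,0,0.25],[0,0.12,0,0,0,0,0.25],[0,0.12,0,0,0,0,0.25],[0,0.12,0,0,0,0,0.25]]]'
python3 -c "
from h import *
st()"
```

```text
clock: 8.45
tcp_pos: [0.5607, -0.0109, 0.0781]
orientation: [-90.0, 0.0, -47.6]
contact_force: [-1.9, 2.4, -3.0]
gripper_width: 0.336
t 8.45 phi 0.6844 r 0.1247 z 0.0781 Ft 0.22 Fr -3.02 Fz -3.01 w 0.336 yaw -47.6
```

Fz dropped from −6.5 to −3 N, so the tip is resting on the track. Now I'll open to a loose cage.

```bash
python3 -m jog '[[[0,0,0,0,0,0,0.35],[0,0,0,0,0,0,0.36],[0,0,0,0,0,0,0.37],[0,0,0,0,0,0,0.38],[0,0,0,0,0,0,0.38],[0,0,0,0,0,0,0.38],[0,0,0,0,0,0,0.38],[0,0,0,0,0,0,0.38]]]'
python3 -c "
from h import *
st();p=snap('wrist','w7.png');arc([.01,.02,.03,.04,.05,.06])"
```

```text
clock: 9.25
tcp_pos: [0.5608, -0.0111, 0.078]
orientation: [-90.0, -0.0, -47.6]
contact_force: [-0.2, 0.3, 0.7]
gripper_width: 0.379
t 9.25 phi 0.6843 r 0.1250 z 0.0780 Ft 0.01 Fr -0.36 Fz 0.65 w 0.379 yaw -47.6
0.01 [-0.    -0.     0.05   0.    -0.072 -0.   ]
0.02 [-0.001 -0.     0.1    0.    -0.143 -0.   ]
0.03 [-0.002 -0.     0.15   0.    -0.215 -0.   ]
0.04 [-0.004 -0.     0.2    0.    -0.286 -0.   ]
0.05 [-0.006 -0.     0.25   0.    -0.358 -0.   ]
0.06 [-0.009 -0.     0.3    0.    -0.43  -0.   ]
```

View pics/w7.png

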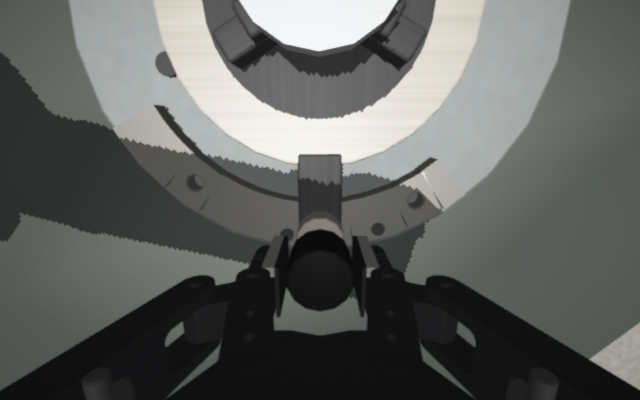

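Released: forces are near 0 and the pads sit with a small gap either side of the knob. Now I'll push slowly, first 5 mm and then in fine steps.

```bash
python3 -m jog '[[[0,0,0.02,0,-0.03,0,0.38],[0,0,0.04,0,-0.06,0,0.38],[0,0,0.07,0,-0.1,0,0.38],[0,0,0.1,0,-0.14,0,0.38],[0,0,0.13,0,-0.19,0,0.38],[0,0,0.16,0,-0.23,0,0.38],[0,0,0.18,0,-0.26,0,0.38],[0,0,0.2,0,-0.29,0,0.38]]]'
python3 -c "
from h import *
st()"
```

```text
clock: 10.1
tcp_pos: [0.5629, -0.0088, 0.0776]
orientation: [-90.2, 0.1, -45.3]
contact_force: [-2.9, -1.2, -0.4]
gripper_width: 0.38
t 10.1 phi 0.7088 r 0.1247 z 0.0776 Ft -2.96 Fr -1.14 Fz -0.41 w 0.380 yaw -45.3
```

```bash
python3 -m jog '[[[0,0,0.01,0,-0.01,0,0.38],[0,0,0.02,0,-0.02,0,0.38],[0,0,0.03,0,-0.03,0,0.38],[0,0,0.04,0,-0.04,0,0.38],[0,0,0.05,0,-0.06,0,0.38],[0,0,0.06,0,-0.07,0,0.38],[0,0,0.06,0,-0.07,0,0.38],[0,0,0.06,0,-0.08,0,0.38]]]'
python3 -c "
from h import *
st()"
```

```text
clock: 10.9
tcp_pos: [0.5656, -0.0066, 0.078]
orientation: [-90.0, -0.0, -44.7]
contact_force: [-0.1, 0.0, -0.7]
gripper_width: 0.378
t 10.9 phi 0.7364 r 0.1251 z 0.0780 Ft -0.05 Fr -0.12 Fz -0.67 w 0.378 yaw -44.7
```

Ft dropped to 0, so it may have seated or just slipped. I'll look.

Run:
```python
from h import *
p=snap('wrist','w8.png');q=snap('scene');st()
a=np.hstack([cv2.imread('pics/w7.png')[140:330,230:410],p['frame'][140:330,230:410,::-1]])
cv2.imwrite('pics/w8c.png',cv2.resize(a,None,fx=2.2,fy=2.2,interpolation=cv2.INTER_CUBIC))
for i in 'knob','pin':print(manip.landmark_of(i,p)[:1],manip.landmark_of(i,q)[:1])
```

```text
t 11.0 phi 0.7361 r 0.1251 z 0.0780 Ft 0.06 Fr -0.86 Fz 0.58 w 0.380 yaw -44.7
[{'pixel': [320.2, 262.8], 'score': 0.87}] [{'pixel': [340.6, 193.5], 'score': 0.54}]
[] [{'pixel': [334.6, 152.1], 'score': 0.62}]
```

View pics/w8c.png

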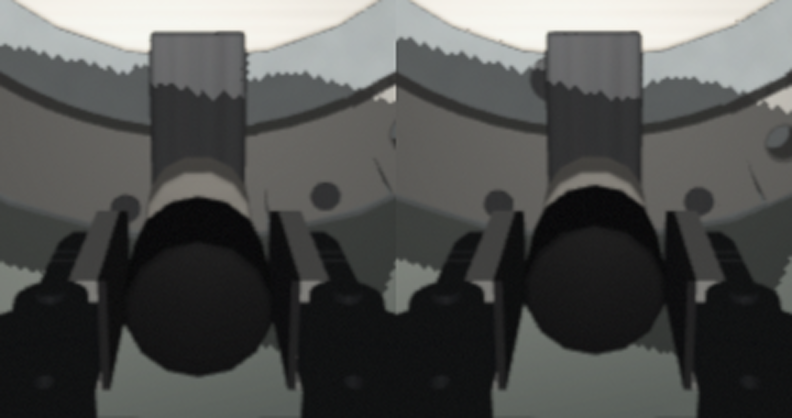

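The right-hand frame shows the knob dropped, smaller and about 10 px higher, with gaps on both sides, so it snapped in. I'll open wide and retreat straight up.

```bash
python3 -m jog '[[[0,0,0,0,0,0,0.5],[0,0,0,0,0,0,0.7],[0,0,0,0,0,0,0.9],[0,0,0,0,0,0,1],[0,-0.3,0,0,0,0,1],[0,-1,0,0,0,0,1],[0,-2,0,0,0,0,1],[0,-3,0,0,0,0,1]]]'
python3 -m jog '[[[0,-0.5,0,0,0,0,1],[0,-1,0,0,0,0,1],[0,-1.4,0,0,0,0,1],[0,-1.4,0,0,0,0,1],[0,-1.4,0,0,0,0,1],[0,-1.4,0,0,0,0,1],[0,-1.4,0,0,0,0,1],[0,-1.4,0,0,0,0,1]]]'
python3 - <<'E'
from h import *
p=snap('wrist','w9.png');q=snap('scene','s9.png');st()
a=q['frame'][150:230,265:370]
cv2.imwrite('pics/s9z.png',cv2.resize(a,None,fx=6,fy=6,interpolation=cv2.INTER_CUBIC)[:,:,::-1])
r=manip.landmark_of('knob',p)[0];print(r,manip.landmark_of('knob',q)[:1])
for f in (.73,.74,.75):
  for z in (.089,.097): 
    a=A0+f;X=[C[0]+.125*np.cos(a),C[1]+.125*np.sin(a),z];print(f,z,proj(p,X),proj(q,X))
E
```

```text
clock: 12.0
tcp_pos: [0.5657, -0.0063, 0.1551]
orientation: [-90.0, -0.0, -44.6]
contact_force: [0.4, -0.1, -0.2]
gripper_width: 1.003
clock: 12.8
tcp_pos: [0.5653, -0.0066, 0.1874]
orientation: [-90.0, 0.1, -44.7]
contact_force: [0.2, -0.6, -0.3]
gripper_width: 0.998
t 12.9 phi 0.7357 r 0.1249 z 0.1877 Ft -0.12 Fr 0.32 Fz -0.06 w 1.000 yaw -44.7
{'pixel': [320.4, 202.0], 'score': 0.64} [{'pixel': [334.6, 150.6], 'score': 0.66}]
0.73 0.089 [319.04539579 202.3181885 ] [339.99407148 194.848095  ]
0.73 0.097 [319.01885799 204.89890328] [340.12299209 192.92153846]
0.74 0.089 [320.54841735 202.31762311] [340.49954908 194.806191  ]
0.74 0.097 [320.57011715 204.89831863] [340.63164066 192.87952926]
0.75 0.089 [322.05138476 202.30254414] [341.00425127 194.76019035]
0.75 0.097 [322.12132131 204.88278895] [341.13950746 192.83341114]
```

View pics/w9.png

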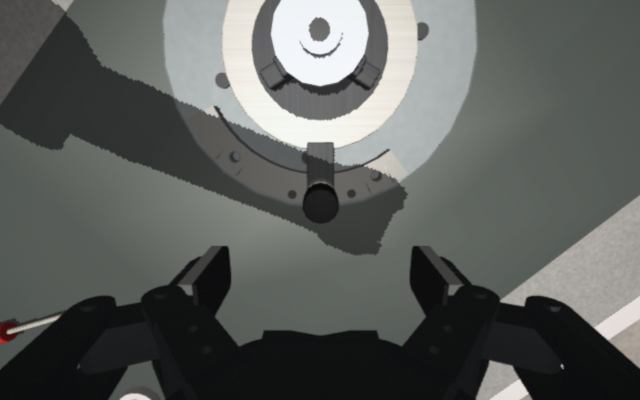

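View pics/s9z.png

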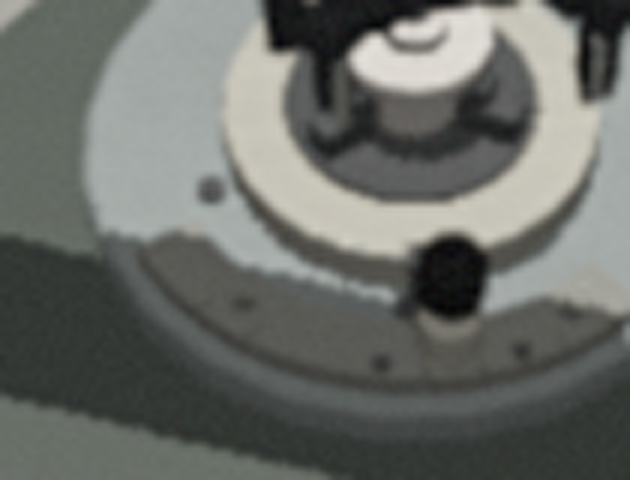

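Run:
```python
from h import *
p=snap('wrist');st();t=cur()[0]
V=np.array(p['view']);
def at(X,z): # shift world as if tcp at z
    return proj(p,[X[0],X[1],X[2]+(t[2]-z)])
X=[t[0],t[1],0]
for z in (.102,.104,.106,.1095): print(z,at([t[0],t[1],z],.078),at([t[0]+.015*np.sin(.78),t[1]+.015*np.sin(.78),z],.078)-at([t[0],t[1],z],.078))
```

```text
t 13.05 phi 0.7362 r 0.1250 z 0.1879 Ft -0.62 Fr 1.15 Fz 0.88 w 0.999 yaw -44.7
0.102 [319.7534487  275.12421406] [34.24154076  0.1498398 ]
0.104 [319.75367653 277.43536421] [34.75721766  0.15158014]
0.106 [319.75391133 279.81720652] [35.28866422  0.15335766]
0.1095 [319.75433998 284.16555754] [36.258877    0.15656075]
```

The knob's image shift (about 8–9 px) matches the predicted 9 px for a 7.5 mm drop, and its final pixel matches z = 0.089 at 0.74 rad. Handing in.

```bash
python3 -c "
from h import *
p=snap('top','t9.png')
for t in ['turned_part','deburr_driver','parts_tray','oil_can']:
    r=manip.landmark_of(t,p)[:1]; print(t,r,onz(p,r[0]['pixel'],0) if r else '')
manip.job_done()"
```

```text
turned_part [{'pixel': [457.0, 181.4], 'score': 0.51}] [ 0.60452486 -0.39767018  0.        ]
deburr_driver [{'pixel': [468.5, 241.8], 'score': 0.79}] [ 0.43776494 -0.42289143  0.        ]
parts_tray [{'pixel': [164.4, 150.5], 'score': 0.83}] [0.70363026 0.41219469 0.        ]
oil_can [{'pixel': [192.3, 219.2], 'score': 0.88}] [0.51121208 0.33352803 0.        ]
the job is handed in; nothing more can be done
```

The stage is indexed one step: the pin snapped into the next hole at about 0.74 rad. The job was handed in at about 13 s, with no verdict reported.

- **Moves:** I gripped the knob, pulled it up 11 mm and swung the stage to about 0.68 rad. There I lowered the pin onto the track and loosened the jaws to a cage. I pushed slowly, with about 3 N of drag at the last reading before the pin dropped in. Then I opened the jaws and backed straight up.
- **Pin down:** in the last wrist picture the knob is where it should be for fully down at 0.74 rad. It had dropped by about the 8–9 px expected for a 7.5 mm fall.
- **Released:** force on the tool is near zero and the gripper is about 0.1 m above the knob.
- **Bystanders:** the network's last positions differ from the first by 6 to 14 mm. The arm went nowhere near them, so I take this as detector scatter. I didn't check it by eye in the final picture.
- **Check that disagreed:** in the last scene picture the network put the knob on the chucked part, at (335,151). I rejected that, because the picture shows the knob near (340,195), as predicted.

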